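# Set and lock the sliding jaw of a circuit-board holder

## Robot

A 7-joint arm with a two-finger parallel gripper is mounted at the origin on the work surface. World frame = base frame: x ahead of the robot, y to its left, z up, the work surface at z = 0. Lengths are in m, angles in rad, forces in N, time in s.
With the tool pointing down it reaches from about 0.425 to 0.925 m from the base axis. Payload 6.8 kg.
Tool frame: the origin (TCP) lies between the finger pads; the fingertips stand 14 mm ahead of it and the grasp point (between the pads) lies 5 mm behind it; z points along the fingers, y is the direction in which the jaws open and shut (so a half turn about z gives the same grasp; the last joint's range is limited). The gripper opens to 85 mm and grips with 20 to 120 N. Pads are 22 mm wide; open, the fingers measure 114 mm over their backs; the gripper's body (76 mm by 85 mm) begins 54 mm behind the grasp point. The pads swing forward as they close: fully open they stand 13 mm farther back than shut.
Start: joints at [-1.313, 0.477, 0.022, 1.555, -0.011, 1.109, -0.083], TCP at [0.241, 0.63, 0.245] pointing down, gripper open.
Joint ranges: [-2.96, 2.96], [-0.34, 2.1], [-1.41, 1.46], [0.24, 2.44], [-1.37, 4.51], [0.17, 1.92], [-2.96, 2.96]. Speed limits (rad/s): [2.39, 2.39, 3.14, 3.14, 3.14, 3.14, 3.14].

## Interface

Orientations are given as a unit quaternion [w, x, y, z].
In Python, from station import bot gives the robot as it stands.
- The arm moves only by the shell command python3 -m crank 'ROWS' [FORCE]. ROWS is JSON, a list of rows, each a list of 3 entries, a list of its own where there are three numbers: the shift along the tool's x, y, z in m, then the turn, a rotation vector about the tool's x, y, z in degrees, then the finger opening in m, from 0 to 0.0854. A call has 1 to 10 rows; each row shifts and turns the commanded pose from where the row before left it, along the tool's axes as they then stand; what a row does not reach is not made up. A row lasts 1/8 s, in which the tool goes at most 62.5 mm and 10.7 degrees, less where a joint would pass 70% of its speed; a pose out of reach is approached as far as the arm can. A call is refused whole if a number of a shift passes 0.0625 or a number of a turn 10.7, either way. A call with a gripper value outside its range is refused whole. The fingers move at their own pace and stop on an object; FORCE is the grip in N (left out, the last holds). Time passes only in rows, so rows that do not move let the fingers close. It gives the time, the measured TCP pose, the force and the opening at its end, in the units of the state.
- bot.get_obs(): the state, without advancing time (a new reading comes with each control period).
- bot.read_camera(name): name is "side" or "top"; returns (picture, depth): 480x640x3 uint8, red, green, blue; 480x640 float32, m along the optical axis (not along the pixel's ray), 0 where there is no reading.
- bot.calibration(name): a dict with "fx", "fy", "cx", "cy" (pixels), "D" ([k1, k2, p1, p2, k3] as OpenCV has them; the pictures are not rectified), "extrinsics" (4x4, takes a point from camera to world coordinates). Camera axes: x right, y down, z forward; pixel columns grow to the right and rows downward; lengths in m; the calibration is good to about 2 mm. A picture is of the moment at which its call begins. calibration takes no time and is no camera call.
- bot.hand_in(): hands the job in, once; it reports no verdict.
The state is a dict: "t": time; "q": joint angles; "joint_vel": joint speeds; "joint_torque": joint torques, N m; "eef_pos": TCP position; "tool_rot": TCP orientation; "contact_force": force on the tool from outside, world axes, zero at the start; "torque": the same for the moment, N m; "gripper_width": opening from 0.0 (shut) to 1.0 (fully open).
Only numpy, scipy, OpenCV 4.12 (cv2) and the standard library are available. Lean on these libraries where they do the work, as an engineer would, in place of code of your own. Each camera call takes 0.05 s, during which the arm holds its last target.

## Task

Set the board holder for the next batch: push the black sliding jaw along its rail, against its return spring, until its front face is level with the edge of the red tape mark that faces it. Hold it there and squeeze the red cam lever fully shut against the side of the jaw block, then finish still gripping the shut lever and the block together at the mark; do not let go. Leave the tape roll, the circuit board and the screwdriver where they lie.

Things in the scene. Friction and masses are not known exactly. Their poses are not given: they have to be found in the camera images.
- holder: The board holder, fixed to the bench. Origin: on the bench, under the middle of its work length. Its own y axis runs along the rail (aluminium, 16 mm wide, 330 mm long, top 46 mm above the bench); x points across it, to the lever's side; z up. The fixed jaw (120 mm wide black bar, inner face at y = -90 mm) is at the -y end. Cross feet 22 mm high, 100 mm wide, at y = -130 and +160 mm. Nothing of the holder is higher than 68 mm.
- jaw (a joint): Travel in m of the sliding jaw from its outer stop (0, where a hidden spring returns it when it is let go with the lever open) towards the fixed jaw, along the holder's -y; up to 0.10. The spring and the rail resist with about 3 to 6 N. With the lever shut the cam clamps the jaw to the rail.
- lever (a joint): Angle in rad of the red cam lever: 0 shut (lying along the jaw block's side), about 0.5 to 0.62 as it starts, stop at 0.65. Vertical hinge; the lever stays where it is left and takes about 8 to 12 N at its tip; as it shuts, the cam may carry the jaw 1 to 2 mm on towards the fixed jaw.
- jaw_face (a point): Middle of the sliding jaw's front face (it looks along the holder's -y), at the height of the rail's top, 46 mm above the bench. Axes as the holder's. The jaw is a black bar 120 mm wide (along x), 10 mm thick (along y) and 30 to 68 mm above the bench. Behind it (+y) is the jaw block, 64 mm long and 57 mm high, that rides on the rail.
- jaw_grip (a point): Grip point on the jaw block: 42 mm above the bench, 20 mm behind the jaw bar's back, 3 mm to +x of the rail's centre line; about midway between the rubber pad (its face 15 mm to -x of that line) and the shut lever (its outside 19 mm to +x; when open it reaches up to 45 mm). Axes as the holder's. Fingers down both sides just behind the bar can push the jaw by the bar's back, then squeeze along x.
- lever_tip (a point): Centre of the round tip (6 mm thick, 18 mm high, centre 42 mm above the bench) of the red lever. The hinge is at the far end of the block, 50 mm behind the back of the jaw bar and 15.5 mm to +x of the rail's centre line; the tip is 43.5 mm from it and, when shut, points to the jaw bar.
- mark (a point): Middle of the near edge (facing the sliding jaw) of the 8 mm wide red tape stuck across the rail, on the rail's top. Axes as the holder's. The jaw's face must come level with this edge: jaw_face and mark at the same y along the rail. It is 25 to 85 mm from the jaw's face at the start.
- board: Loose green circuit board 50 x 70 mm, 11 mm high with its parts, lying on the bench on the holder's -x side; origin at the centre of its underside. To be left alone.
- roll_center (a point): Centre of a cream roll of masking tape, 104 mm across, 48 mm high, standing on its end on the holder's +x side. To be left alone.
- driver_mid (a point): Middle of a blue-handled screwdriver, 150 mm long, 26 mm high, lying along the rail on the holder's +x side, about 125 to 160 mm from it. To be left alone.

How it is judged:
By the outcome, as a careful person would: the job done as asked, in the order asked, and still so for the second after the job is handed in, while the arm keeps its last pose, push and grip.
It also fails if it takes over 32 s, if anything falls off the work surface, if the arm or the gripper's body presses on something with over 40 N, if the wrist force passes 120 N, or if a joint passes its speed limit or range.

## Working session

There is one attempt and no reset: what is moved stays moved. The work goes in short steps, Python scripts to look and compute and a shell command to move; the robot and the scene stay as the last step left them, time stands still between calls to the robot, and variables do not carry over. Pictures are saved under pics/ and viewed, and the job is handed in when it is done.

```bash
ls; mkdir -p pics; python3 - <<'E'
from station import bot
import cv2,numpy as np
print(bot.get_obs())
for n in("side","top"):
    p,d=bot.read_camera(n); cv2.imwrite(f"pics/{n}0.png",p[:,:,::-1]); np.savez(f"{n}0.npz",p=p,d=d)
    print(n,bot.calibration(n))
E
```

```text
pics
{'t': 0.0, 'q': array([-1.31311751,  0.47780318,  0.02235813,  1.55645636, -0.01149206,
        1.10930615, -0.08311448]), 'joint_vel': array([-8.40324590e-04,  3.53893665e-04,  4.67285726e-05, -1.81793325e-03,
       -2.68727284e-04, -8.85899912e-04,  8.99252199e-05]), 'joint_torque': array([-1.79776898e-04, -5.96438384e+01,  1.60792217e+00, -2.81205618e+01,
        1.24479129e-02,  9.32816503e-03, -1.15553732e-05]), 'eef_pos': array([0.24125272, 0.62980254, 0.24432192]), 'tool_rot': array([-9.19328460e-05,  1.81874285e-01,  9.83321358e-01, -9.17693458e-04]), 'contact_force': array([ 0.31803673,  0.26470566, -0.34194784]), 'torque': array([-0.0019534 ,  0.06158522, -0.00355539]), 'gripper_width': 0.9994536440259219}
side {'fx': 450.8737403084519, 'fy': 450.8737403084519, 'cx': 321.24698126093654, 'cy': 243.8465226215346, 'D': array([-0.06501122,  0.        ,  0.        ,  0.        ,  0.        ]), 'extrinsics': array([[-0.98229621, -0.1061105 ,  0.15438499,  0.49295877],
       [-0.18702874,  0.60254261, -0.77586252,  0.47740762],
       [-0.01069637, -0.79100124, -0.61172103,  0.45779178],
       [ 0.        ,  0.        ,  0.        ,  1.        ]])}
top {'fx': 553.09238364518, 'fy': 553.09238364518, 'cx': 328.834767026417, 'cy': 234.06519839308717, 'D': array([-0.16355119,  0.        ,  0.        ,  0.        ,  0.        ]), 'extrinsics': array([[-0.02033835, -0.99833951,  0.05389405,  0.56896879],
       [-0.99945128,  0.01889226, -0.02720704, -0.00227931],
       [ 0.02614368, -0.05441782, -0.99817594,  0.8179886 ],
       [ 0.        ,  0.        ,  0.        ,  1.        ]])}
```

View pics/side0.png

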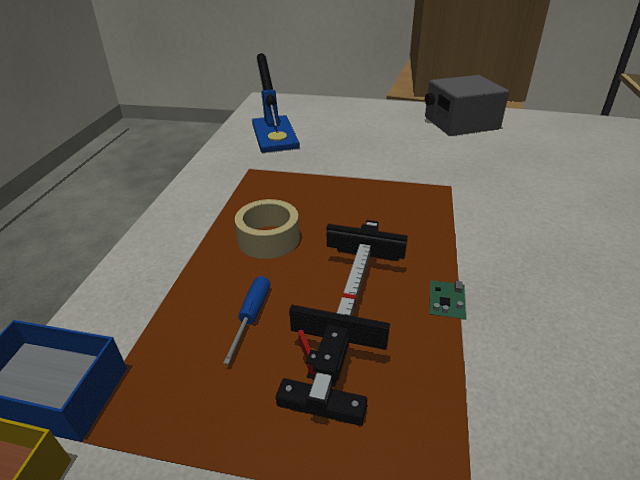

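View pics/top0.png

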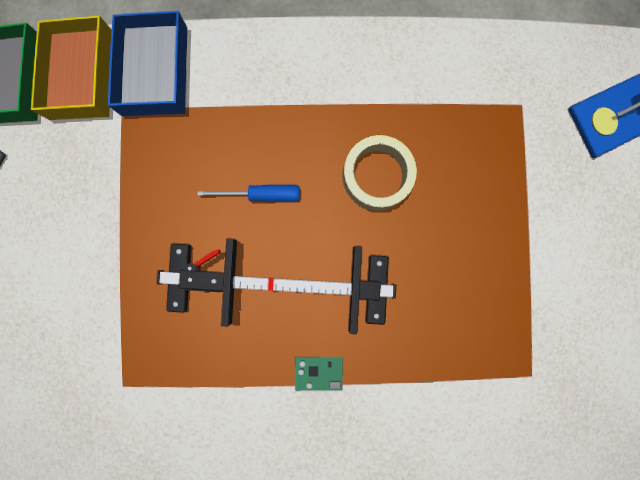

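```bash
python3 - <<'E'
import cv2,numpy as np
p=np.load("top0.npz")["p"]; c=p[225:345,150:300]
cv2.imwrite("pics/top0z.png",cv2.resize(c,(750,600),interpolation=cv2.INTER_NEAREST)[:,:,::-1])
p=np.load("side0.npz")["p"]; c=p[280:430,260:420]
cv2.imwrite("pics/side0z.png",cv2.resize(c,(640,600),interpolation=cv2.INTER_NEAREST)[:,:,::-1])
E
```

```text
(no output)
```

View pics/top0z.png

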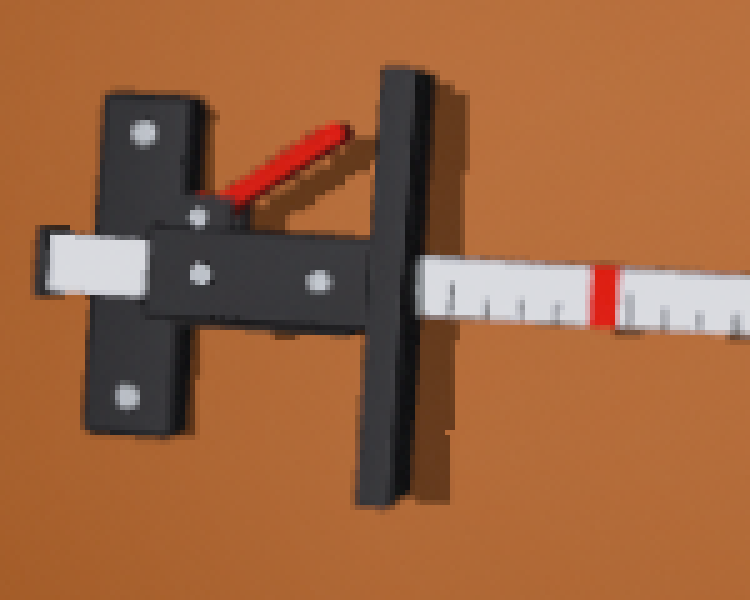

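View pics/side0z.png

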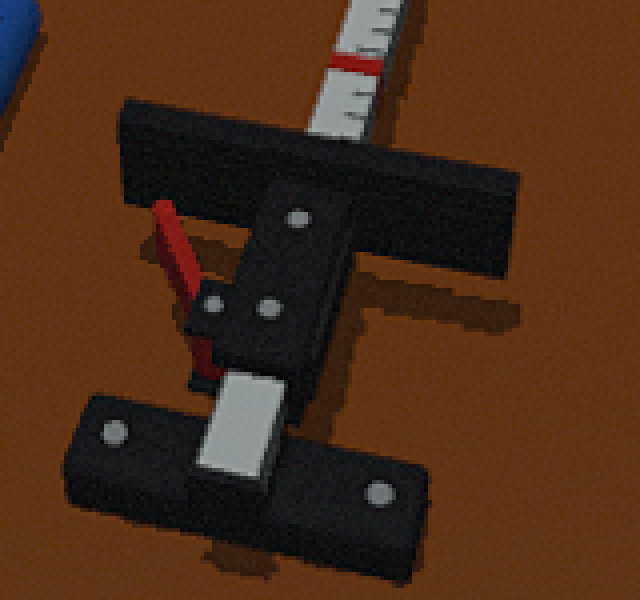

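```bash
cat > h.py <<'E'
import cv2,numpy as np
from station import bot
def KD(n):
    c=bot.calibration(n);return np.array([[c['fx'],0,c['cx']],[0,c['fy'],c['cy']],[0,0,1]]),c['D'],c['extrinsics']
def ray(n,uv,z):
    K,D,E=KD(n)
    u=cv2.undistortPoints(np.float64(uv).reshape(-1,1,2),K,D).reshape(-1,2)
    d=np.c_[u,np.ones(len(u))]@E[:3,:3].T;o=E[:3,3]
    return o+d*((np.reshape(z,(-1,))-o[2])/d[:,2])[:,None]
def proj(n,X):
    K,D,E=KD(n);R=E[:3,:3].T
    return cv2.projectPoints(np.float64(X).reshape(-1,1,3),cv2.Rodrigues(R)[0],-R@E[:3,3],K,D)[0].reshape(-1,2)
def shot(n,name):
    p,d=bot.read_camera(n);cv2.imwrite(f"pics/{name}.png",p[:,:,::-1]);np.savez(f"{name}.npz",p=p,d=d);return p,d
def prof(n,p,c,a,x0,ss):
    # pixel colours along the rail line c+a*s, offset x0 across, z=.046
    b=np.array([-a[1],a[0]]) # across
    X=np.array([np.r_[c+a*s+b*x0,.046] for s in ss]);uv=proj(n,X).astype(np.float32)
    return cv2.remap(p,uv[:,0].reshape(1,-1),uv[:,1].reshape(1,-1),cv2.INTER_LINEAR)[0].astype(float)
E
python3 - <<'E'
from h import *
for n,box in(("top",(236,262,352,305)),("side",(330,240,380,322))):
    p=np.load(n+"0.npz")["p"].astype(int)
    m=((p.min(2)>(130 if n=="top" else 100))).astype(np.uint8)
    x0,y0,x1,y1=box
    pts=[]
    if n=="top":
        for u in range(238,350,3):
            w=p[y0:y1,u,2]  # blue channel: white vs orange/red
            bg=70;hi=w.max()
            if hi<150: continue
            r=np.where(w>130)[0]
            def cr(i,j): return i+(130-w[i])/(w[j]-w[i])*(j-i)
            pts.append((u,y0+(cr(r[0]-1,r[0])+cr(r[-1],r[-1]+1))/2,  r[-1]-r[0]))
        pts=np.array(pts);print(np.round(pts[::5],2))
        W=ray(n,pts[:,:2],.046)
        vx,vy,a,b=cv2.fitLine(W[:,:2].astype(np.float32),cv2.DIST_HUBER,0,.01,.01).ravel()
        if vy>0:vx,vy=-vx,-vy
        A=np.array([vx,vy]);C=np.array([a,b]);print("axis -y",A,"pt",C)
        res=(W[:,:2]-C)@[-vy,vx];print("res mm",np.abs(res).max()*1e3)
        np.savez("rail.npz",A=A,C=C)
r=np.load("rail.npz");A,C=r['A'],r['C']
for n in("top","side"):
    p=np.load(n+"0.npz")["p"]
    ss=np.arange(-.09,.1,.001)
    q=prof(n,p,C,A,0,ss)
    g=q[:,1]
    print(n)
    for i in range(1,len(ss)):
        if abs(g[i]-g[i-1])>8: print(round(ss[i],4),q[i].round())
E
```

```text
[[238.   281.94  11.  ]
 [253.   282.86  12.  ]
 [274.   284.32  11.  ]
 [289.   284.93  12.  ]
 [304.   285.38  10.  ]
 [319.   286.66  11.  ]
 [334.   287.61  11.  ]
 [349.   288.43  11.  ]]
axis -y [-0.07787377 -0.9969632 ] pt [0.53948426 0.01817268]
res mm 0.7161398851423376
top
-0.085 [191. 193. 199.]
-0.084 [142. 143. 148.]
-0.083 [191. 192. 197.]
-0.082 [218. 219. 224.]
-0.047 [218. 206. 211.]
-0.046 [219. 177. 181.]
-0.045 [221. 108. 108.]
-0.044 [221.  58.  52.]
-0.043 [221.  31.  20.]
-0.039 [221.  46.  36.]
-0.038 [219. 118. 119.]
-0.037 [218. 172. 177.]
-0.036 [206. 196. 202.]
-0.035 [178. 181. 187.]
-0.033 [195. 197. 203.]
-0.032 [218. 219. 224.]
0.015 [182. 184. 190.]
0.017 [203. 204. 211.]
0.018 [217. 219. 224.]
0.065 [173. 175. 180.]
0.067 [196. 199. 206.]
0.068 [213. 214. 220.]
0.07 [199. 200. 205.]
0.071 [137. 138. 143.]
0.072 [71. 72. 75.]
0.073 [45. 45. 48.]
0.074 [56. 55. 58.]
0.082 [44. 44. 46.]
0.084 [56. 56. 59.]
side
-0.074 [32. 33. 33.]
-0.073 [59. 61. 61.]
-0.072 [100. 104. 103.]
-0.071 [140. 146. 144.]
-0.043 [128. 101.  99.]
-0.042 [112.  29.  26.]
-0.041 [120.  18.  15.]
-0.036 [131.  38.  33.]
-0.035 [134.  71.  68.]
-0.034 [132. 100.  99.]
-0.033 [121. 114. 113.]
-0.03 [129. 136. 135.]
-0.029 [144. 150. 149.]
0.017 [135. 141. 140.]
0.018 [125. 130. 129.]
0.019 [116. 121. 120.]
0.021 [132. 138. 137.]
0.022 [151. 158. 157.]
0.067 [126. 130. 130.]
0.068 [114. 118. 118.]
0.069 [100. 104. 104.]
0.07 [118. 123. 122.]
0.071 [137. 142. 141.]
0.073 [115. 120. 118.]
0.074 [87. 90. 89.]
0.075 [52. 54. 54.]
0.076 [19. 20. 21.]
0.077 [5. 6. 7.]
0.096 [30. 31. 31.]
0.097 [14. 16. 15.]
```

```bash
python3 - <<'E'
from h import *
r=np.load("rail.npz");A,C=r['A'],r['C'].copy()
for n in("top","side"):
    p=np.load(n+"0.npz")["p"]
    ss=np.arange(-.115,-.03,.0005)
    for off in (.004,0,-.004):
      q=prof(n,p,C,A,off,ss)
      g=q[:,0];ii=np.where(np.diff(np.sign(g-(125 if n=="top" else 75))))[0]
      h=q[:,0]-q[:,1];jj=np.where(np.diff(np.sign(h-(95 if n=="top" else 60))))[0]
      print(n,off,ss[ii].round(4),ss[jj].round(4))
# red lever
    m=((p[:,:,0].astype(int)-p[:,:,1]>70)&(p[:,:,1]<90)&(p[:,:,2]<60)).astype(np.uint8)
    m=((p[:,:,0]>90)&(p[:,:,1]<60)&(p[:,:,2]<60)).astype(np.uint8)
    for c in cv2.findContours(m,0,1)[0]:
        if cv2.contourArea(c)>15: print(cv2.contourArea(c),cv2.boundingRect(c), cv2.boxPoints(cv2.minAreaRect(c)).round(1).tolist())
E
```

```text
top 0.004 [-0.094  -0.0935] [-0.0455 -0.038 ]
top 0 [-0.094] [-0.0455 -0.038 ]
top -0.004 [-0.0935] [-0.0455 -0.038 ]
191.5 (232, 289, 9, 36) [[231.89999389648438, 323.8999938964844], [234.0, 288.79998779296875], [241.1999969482422, 289.20001220703125], [239.1999969482422, 324.29998779296875]]
33.5 (268, 278, 5, 12) [[268.0, 278.0], [272.0, 278.0], [272.0, 289.0], [268.0, 289.0]]
227.5 (190, 250, 35, 21) [[188.5, 255.5], [223.10000610351562, 248.60000610351562], [226.60000610351562, 265.8999938964844], [192.0, 272.79998779296875]]
141.5 (236, 242, 7, 34) [[235.10000610351562, 274.79998779296875], [237.1999969482422, 241.89999389648438], [243.0, 242.1999969482422], [240.89999389648438, 275.1000061035156]]
33.0 (372, 194, 38, 18) [[372.0, 211.0], [409.0, 194.0], [412.0, 200.39999389648438], [375.0, 217.39999389648438]]
55.5 (355, 151, 34, 19) [[350.8999938964844, 160.0], [383.8999938964844, 145.0], [388.0, 154.0], [355.0, 169.0]]
28.0 (153, 108, 36, 9) [[153.0, 116.0], [187.89999389648438, 107.80000305175781], [189.6999969482422, 115.4000015258789], [154.8000030517578, 123.5999984741211]]
side 0.004 [-0.108 -0.106 -0.073] [-0.0425 -0.0355]
side 0 [-0.11   -0.1045 -0.073 ] [-0.0425 -0.035 ]
side -0.004 [-0.072  -0.0715] [-0.0425 -0.0355]
88377.5 (83, 169, 387, 311) [[81.0999984741211, 463.8999938964844], [107.19999694824219, 156.8000030517578], [493.6000061035156, 189.60000610351562], [467.5, 496.70001220703125]]
```

```bash
cat >> h.py <<'E'
_r=np.load("rail.npz");A=_r['A'].astype(float);A/=np.linalg.norm(A);C=_r['C'].astype(float);B=np.array([-A[1],A[0]])
def sx(P): # world -> (s along -y holder, x across)
    P=np.atleast_2d(P)[:,:2]-C;return np.c_[P@A,P@B]
from scipy.spatial.transform import Rotation as Rn
def pose():
    o=bot.get_obs();q=o['tool_rot'];return o['eef_pos'],Rn.from_quat([q[1],q[2],q[3],q[0]]),o
E
python3 - <<'E'
from h import *
print("hinge",sx(ray("top",[[189.6,268]],.057))*1e3,"tip out",sx(ray("top",[[219.3,250.8]],.051))*1e3)
print("bar",sx(ray("top",[[150+383/5,225+68/5],[150+411/5,225+70/5],[150+360/5,225+503/5],[150+388/5,225+503/5]],.068))*1e3)
p,R,o=pose()
yt=B; g=C+A*(-.0938-.010-.022)+B*.006
tgt=np.r_[g,.15]; print("tgt",tgt)
Rt=Rn.from_matrix(np.c_[np.cross(np.r_[B,0],[0,0,-1]),np.r_[B,0],[0,0,-1]])
rv=(R.inv()*Rt).as_rotvec(degrees=True);print("turn",rv)
N=12
step=Rn.from_rotvec(rv/N,degrees=True)
Rc=R
for i in range(N):
    print((Rc.inv().apply((tgt-p)/N)).round(4),(rv/N).round(2)); Rc=Rc*step
E
```

```text
hinge [[-153.6260804    15.39675802]] tip out [[-114.8802071    41.68176767]]
bar [[-103.06450511   58.58922752]
 [ -95.38377099   58.50037083]
 [-101.98963809  -59.507432  ]
 [ -94.36785031  -59.00930876]]
tgt [0.55526256 0.14312341 0.15      ]
turn [-7.94661732e-02  6.79440035e-02  7.35089583e+01]
[-0.0389 -0.0285  0.0079] [-0.01  0.01  6.13]
[-0.0418 -0.0242  0.0079] [-0.01  0.01  6.13]
[-0.0441 -0.0196  0.0079] [-0.01  0.01  6.13]
[-0.0459 -0.0148  0.0079] [-0.01  0.01  6.13]
[-0.0473 -0.0098  0.0079] [-0.01  0.01  6.13]
[-0.048  -0.0047  0.0079] [-0.01  0.01  6.13]
[-0.0483  0.0005  0.0079] [-0.01  0.01  6.13]
[-0.0479  0.0056  0.0079] [-0.01  0.01  6.13]
[-0.0471  0.0107  0.0079] [-0.01  0.01  6.13]
[-0.0457  0.0157  0.0079] [-0.01  0.01  6.13]
[-0.0437  0.0204  0.0079] [-0.01  0.01  6.13]
[-0.0413  0.025   0.0079] [-0.01  0.01  6.13]
```

```bash
python3 -m crank '[[[-0.039,-0.0285,0.008],[0,0,6.1],0.0854],[[-0.042,-0.024,0.008],[0,0,6.1],0.0854],[[-0.044,-0.0195,0.008],[0,0,6.1],0.0854],[[-0.046,-0.015,0.008],[0,0,6.1],0.0854],[[-0.047,-0.01,0.008],[0,0,6.1],0.0854],[[-0.048,-0.005,0.008],[0,0,6.1],0.0854],[[-0.048,0.0005,0.008],[0,0,6.1],0.0854],[[-0.048,0.0055,0.008],[0,0,6.1],0.0854],[[-0.047,0.011,0.008],[0,0,6.1],0.0854],[[-0.0455,0.0155,0.008],[0,0,6.1],0.0854]]' 20
python3 -m crank '[[[-0.044,0.0205,0.008],[0,0,6.1],0.0854],[[-0.041,0.025,0.008],[0,0,6.1],0.0854],[[0,0,0],[0,0,0],0.0854],[[0,0,0],[0,0,0],0.0854]]'
cat > st.py <<'E'
from h import *
import sys
p,R,o=pose()
s,x=sx(p)[0]
Rt=Rn.from_matrix(np.c_[np.cross(np.r_[B,0],[0,0,-1]),np.r_[B,0],[0,0,-1]])
print("t",round(o['t'],2),"s,x,z mm",(s*1e3).round(2),(x*1e3).round(2),(p[2]*1e3).round(2),"turn left",(R.inv()*Rt).as_rotvec(degrees=True).round(2))
F=o['contact_force'];print("F along A,B,z",round(F[:2]@A,1),round(F[:2]@B,1),round(F[2],1),"w",round(o['gripper_width'],3))
print("tool x dir",R.apply([1,0,0]).round(3))
E
python3 st.py
```

```text
t: 1.35
eef_pos: [0.504, 0.2242, 0.1649]
tool_rot: [-0.0, 0.657, 0.754, -0.0]
contact_force: [0.2, -0.4, 0.1]
gripper_width: 1.009
t: 1.85
eef_pos: [0.5558, 0.1453, 0.1489]
tool_rot: [-0.0, 0.732, 0.681, -0.0]
contact_force: [0.3, 0.1, -0.3]
gripper_width: 1.003
t 1.85 s,x,z mm -127.99 6.36 148.92 turn left [-0.06 -0.    0.35]
F along A,B,z -0.1 0.3 -0.3 w 1.003
tool x dir [0.072 0.997 0.   ]
```

```bash
python3 -m crank '[[[0,0,0.03],[0,0,0.3],0.0854],[[0,0,0.03],[0,0,0],0.0854],[[0,0.001,0.01],[0,0,0],0.0854],[[0,0,0],[0,0,0],0.0854],[[0,0,0],[0,0,0],0.0854]]'
python3 st.py; python3 - <<'E'
from h import *
p,d=shot("side","side1")
cv2.imwrite("pics/side1z.png",cv2.resize(p[210:430,230:450],(600,600),interpolation=cv2.INTER_CUBIC)[:,:,::-1])
E
```

```text
t: 2.48
eef_pos: [0.558, 0.1453, 0.0804]
tool_rot: [0.0, 0.734, 0.679, 0.001]
contact_force: [-0.6, -0.7, 0.7]
gripper_width: 0.998
t 2.48 s,x,z mm -128.15 8.54 80.38 turn left [ 0.09 -0.05  0.04]
F along A,B,z 0.7 -0.6 0.7 w 0.998
tool x dir [0.077 0.997 0.001]
```

View pics/side1z.png

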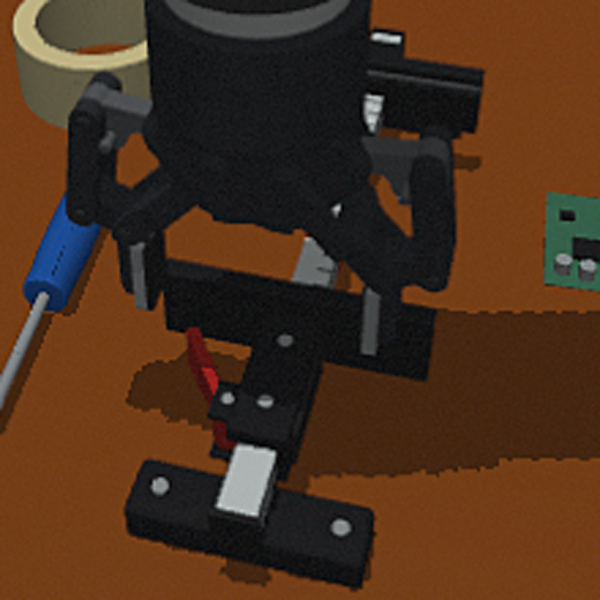

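```bash
python3 -m crank '[[[0,-0.001,0.02],[0,0,0],0.0854],[[0,0,0.02],[0,0,0],0.0854],[[0,0,0.004],[0,0,0],0.0854],[[0,0,0],[0,0,0],0.0854],[[0,0,0],[0,0,0],0.0854]]'
python3 st.py; python3 - <<'E'
from h import *
p,d=shot("side","side2")
cv2.imwrite("pics/side2z.png",cv2.resize(p[210:430,230:450],(600,600),interpolation=cv2.INTER_CUBIC)[:,:,::-1])
E
```

```text
t: 3.15
eef_pos: [0.5568, 0.1448, 0.0358]
tool_rot: [0.0, 0.734, 0.679, 0.0]
contact_force: [0.4, -0.5, -0.3]
gripper_width: 1.001
t 3.15 s,x,z mm -127.63 7.4 35.85 turn left [ 0.05 -0.02 -0.  ]
F along A,B,z 0.5 0.4 -0.3 w 1.001
tool x dir [0.078 0.997 0.   ]
```

View pics/side2z.png

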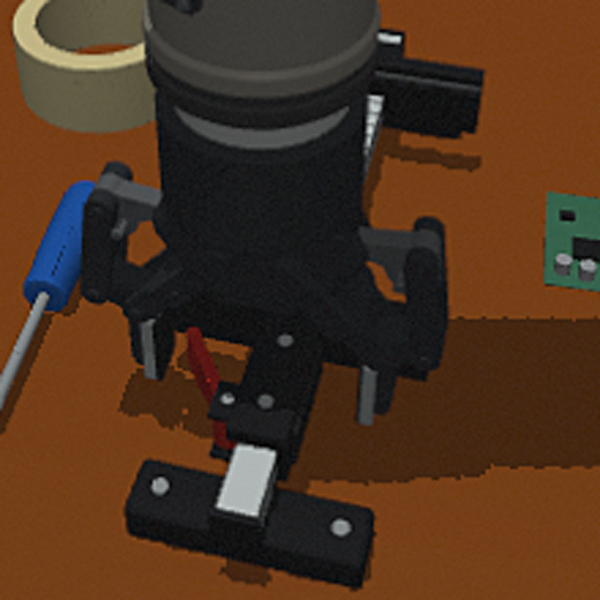

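```bash
python3 -m crank '[[[-0.006,0,0],[0,0,0],0.0854],[[-0.006,0,0],[0,0,0],0.0854],[[-0.006,0,0],[0,0,0],0.0854],[[-0.004,0,0],[0,0,0],0.0854],[[0,0,0],[0,0,0],0.0854],[[0,0,0],[0,0,0],0.0854]]'
python3 st.py
```

```text
t: 3.95
eef_pos: [0.5548, 0.1228, 0.0354]
tool_rot: [0.0, 0.734, 0.679, 0.0]
contact_force: [-0.0, 2.8, 2.3]
gripper_width: 0.997
t 3.95 s,x,z mm -105.53 7.08 35.44 turn left [ 0.02 -0.    0.01]
F along A,B,z -2.8 -0.2 2.3 w 0.997
tool x dir [0.078 0.997 0.   ]
```

```bash
python3 -m crank '[[[-0.007,0,0],[0,0,0],0.0854],[[-0.007,0,0],[0,0,0],0.0854],[[-0.007,0,0],[0,0,0],0.0854],[[-0.006,0,0],[0,0,0],0.0854],[[-0.003,0,0],[0,0,0],0.0854],[[0,0,0],[0,0,0],0.0854],[[0,0,0],[0,0,0],0.0854]]'
python3 st.py; python3 - <<'E'
from h import *
for n in("top","side"):
    p,d=shot(n,n+"3")
    c=p[210:340,180:340] if n=="top" else p[240:380,260:420]
    cv2.imwrite(f"pics/{n}3z.png",cv2.resize(c,None,fx=4,fy=4,interpolation=cv2.INTER_CUBIC)[:,:,::-1])
E
```

```text
t: 4.82
eef_pos: [0.5524, 0.0927, 0.0354]
tool_rot: [0.0, 0.734, 0.679, 0.0]
contact_force: [1.1, 2.9, 2.2]
gripper_width: 1.002
t 4.83 s,x,z mm -75.3 7.1 35.36 turn left [ 0.02  0.01 -0.01]
F along A,B,z -3.0 0.8 2.2 w 1.002
tool x dir [ 0.078  0.997 -0.   ]
```

View pics/top3z.png

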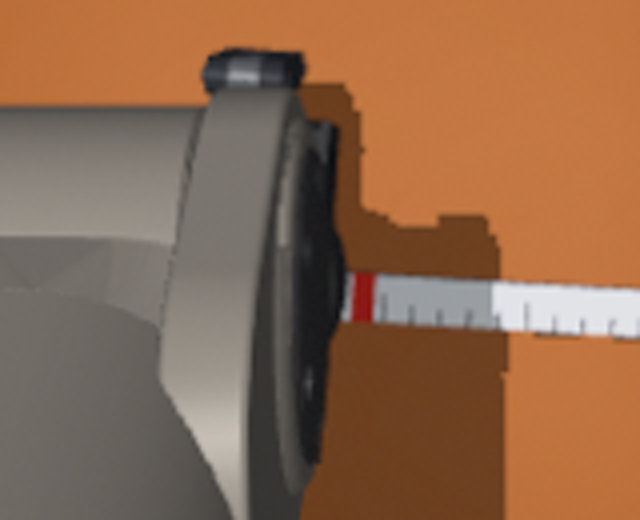

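View pics/side3z.png

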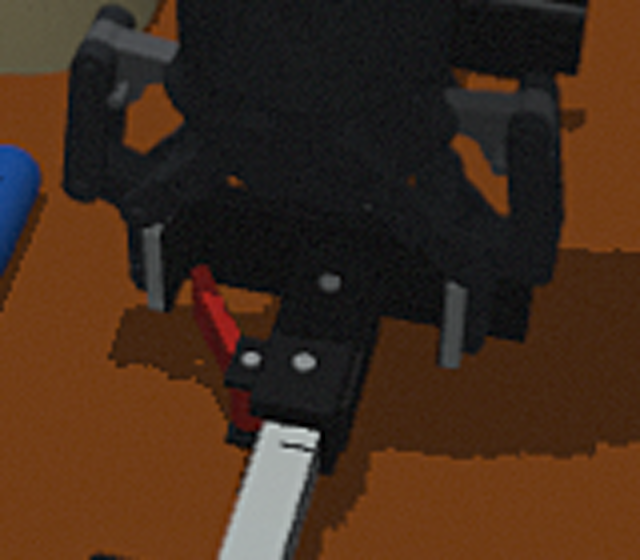

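```bash
cat > trav.py <<'E'
from h import *
import sys
def rear(p,dx):
    ss=np.arange(-.20,-.10,.00025);r=[]
    for off in (-.004,-.002,0,.002,.004):
        q=prof("side",p,C+B*dx,A,off,ss)[:,1]
        # last bright->dark crossing going in +s
        k=np.where((q[:-1]>70)&(q[1:]<=70))[0]
        k=[i for i in k if q[max(0,i-14):i-5].mean()>90]
        r.append(ss[k[-1]] if len(k) else np.nan)
    return np.array(r)*1e3
if __name__=="__main__":
    a=rear(np.load("side0.npz")["p"],0)
    b=rear(np.load(sys.argv[1]+".npz")["p"],0)
    print(a,b,"travel",np.nanmedian(b-a),(b-a))
E
python3 trav.py side3
```

```text
[-164.   -164.25 -104.25 -104.25 -164.5 ] [-124.75 -124.75 -125.   -125.   -124.75] travel 39.25000000000003 [ 39.25  39.5  -20.75 -20.75  39.75]
```

```bash
python3 -m crank '[[[-0.003,0,0],[0,0,0],0.0854],[[-0.003,0,0],[0,0,0],0.0854],[[-0.002,0,0],[0,0,0],0.0854],[[0,0,0],[0,0,0],0.0854],[[0,0,0],[0,0,0],0.0854]]'
python3 st.py; python3 - <<'E'
from h import *
for n in("top","side"):
    p,d=shot(n,n+"4")
    c=p[210:340,180:340] if n=="top" else p[240:380,260:420]
    cv2.imwrite(f"pics/{n}4z.png",cv2.resize(c,None,fx=4,fy=4,interpolation=cv2.INTER_CUBIC)[:,:,::-1])
E
python3 trav.py side4
```

```text
t: 5.55
eef_pos: [0.5517, 0.0846, 0.0353]
tool_rot: [0.0, 0.734, 0.679, -0.0]
contact_force: [1.8, 3.0, 1.0]
gripper_width: 1.0
t 5.55 s,x,z mm -67.2 7.0 35.31 turn left [ 0.01  0.02 -0.01]
F along A,B,z -3.1 1.5 1.0 w 1.0
tool x dir [ 0.078  0.997 -0.   ]
[-164.   -164.25 -104.25 -104.25 -164.5 ] [-116.5  -116.75 -117.   -116.5  -116.75] travel 47.50000000000003 [ 47.5   47.5  -12.75 -12.25  47.75]
```

View pics/top4z.png

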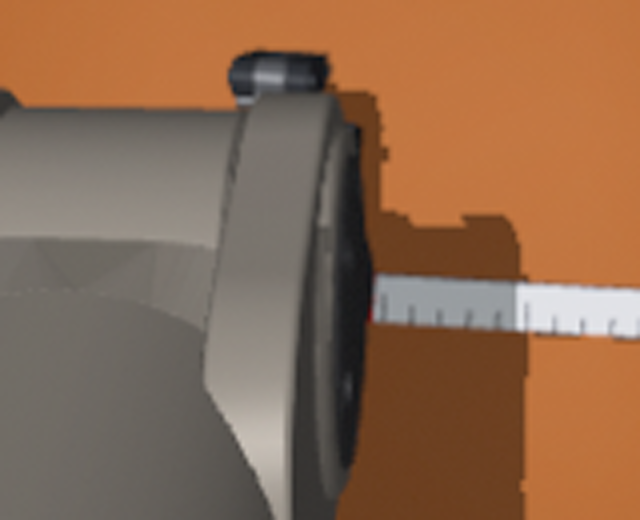

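```bash
python3 -m crank '[[[0,-0.0015,0],[0,0,0],0.08],[[0,-0.0015,0],[0,0,0],0.074],[[0,-0.0015,0],[0,0,0],0.068],[[0,0,0],[0,0,0],0.062],[[0,0,0],[0,0,0],0.056],[[0,0,0],[0,0,0],0.05],[[0,0,0],[0,0,0],0.05]]' 50
python3 st.py; python3 - <<'E'
from h import *
for n in("side",):
    p,d=shot(n,n+"5")
    c=p[240:380,260:420]
    cv2.imwrite(f"pics/{n}5z.png",cv2.resize(c,None,fx=4,fy=4,interpolation=cv2.INTER_CUBIC)[:,:,::-1])
E
python3 trav.py side5
```

```text
t: 6.52
eef_pos: [0.5538, 0.0859, 0.0387]
tool_rot: [0.004, 0.735, 0.678, 0.006]
contact_force: [8.9, 4.3, 5.1]
gripper_width: 0.586
t 6.53 s,x,z mm -68.68 8.97 38.73 turn left [ 0.75 -0.19 -0.11]
F along A,B,z -5.0 8.5 5.1 w 0.586
tool x dir [0.08  0.997 0.003]
[-164.   -164.25 -104.25 -104.25 -164.5 ] [-117.   -117.5  -117.75 -117.   -117.5 ] travel 46.75000000000003 [ 47.    46.75 -13.5  -12.75  47.  ]
```

View pics/side5z.png

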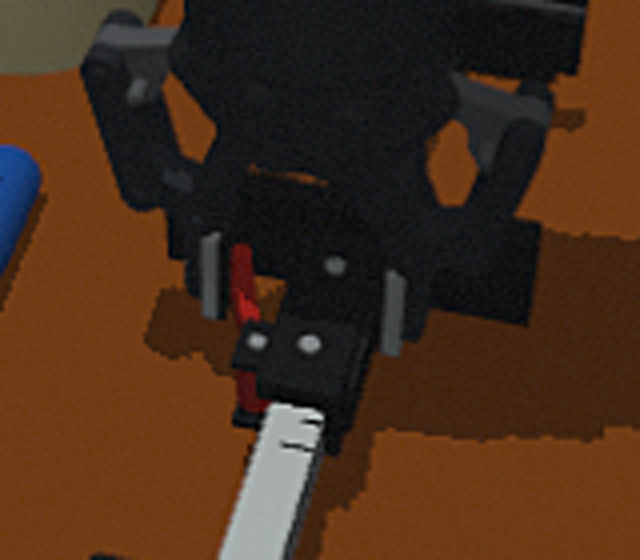

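```bash
python3 -m crank '[[[-0.001,0,0],[0,0,0],0.048],[[0,0,0],[0,0,0],0.045],[[0,0,0],[0,0,0],0.042],[[0,0,0],[0,0,0],0.042],[[0,0,0],[0,0,0],0.042]]'
python3 st.py; python3 - <<'E'
from h import *
for n in("side",):
    p,d=shot(n,n+"6")
    c=p[240:380,260:420]
    cv2.imwrite(f"pics/{n}6z.png",cv2.resize(c,None,fx=4,fy=4,interpolation=cv2.INTER_CUBIC)[:,:,::-1])
E
python3 trav.py side6
```

```text
t: 7.2
eef_pos: [0.5503, 0.0851, 0.0376]
tool_rot: [0.001, 0.734, 0.679, 0.003]
contact_force: [3.1, 4.1, 16.0]
gripper_width: 0.496
t 7.2 s,x,z mm -67.61 5.57 37.61 turn left [ 0.36 -0.14 -0.05]
F along A,B,z -4.3 2.8 16.0 w 0.496
tool x dir [0.079 0.997 0.003]
[-164.   -164.25 -104.25 -104.25 -164.5 ] [-115.75 -116.   -115.25 -115.5  -116.  ] travel 48.25000000000003 [ 48.25  48.25 -11.   -11.25  48.5 ]
```

View pics/side6z.png

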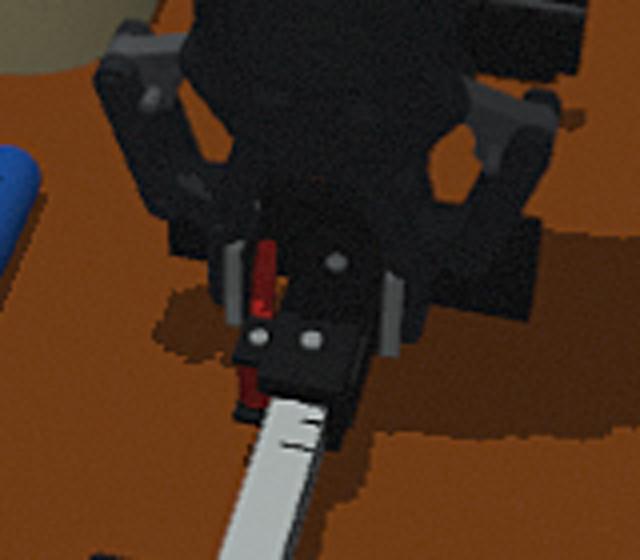

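```bash
python3 -m crank '[[[0.0005,0,-0.001],[0,0,0],0.041],[[0,0,-0.001],[0,0,0],0.0395],[[0,0,0],[0,0,0],0.038],[[0,0,0],[0,0,0],0.038],[[0,0,0],[0,0,0],0.038]]'
python3 st.py; python3 - <<'E'
from h import *
for n in("side",):
    p,d=shot(n,n+"7")
E
python3 trav.py side7
```

```text
t: 7.88
eef_pos: [0.5485, 0.0847, 0.0384]
tool_rot: [0.001, 0.734, 0.679, 0.001]
contact_force: [2.4, 2.8, 8.5]
gripper_width: 0.448
t 7.88 s,x,z mm -67.04 3.82 38.39 turn left [ 0.16 -0.04 -0.06]
F along A,B,z -3.0 2.2 8.5 w 0.448
tool x dir [0.079 0.997 0.001]
[-164.   -164.25 -104.25 -104.25 -164.5 ] [-115.25 -115.5  -115.   -115.25 -115.5 ] travel 48.75000000000003 [ 48.75  48.75 -10.75 -11.    49.  ]
```

```bash
python3 -m crank '[[[0.0015,0,0],[0,0,0],0.038],[[0,0,0],[0,0,0],0.038],[[0,0,0],[0,0,0],0.038]]'
python3 st.py; python3 - <<'E'
from h import *
for n in("side",):
    p,d=shot(n,n+"8")
E
python3 trav.py side8
```

```text
t: 8.3
eef_pos: [0.5485, 0.0849, 0.0384]
tool_rot: [0.001, 0.735, 0.678, 0.001]
contact_force: [3.1, -0.7, 8.6]
gripper_width: 0.446
t 8.3 s,x,z mm -67.21 3.79 38.37 turn left [ 0.15  0.03 -0.1 ]
F along A,B,z 0.5 3.1 8.6 w 0.446
tool x dir [ 0.08   0.997 -0.001]
[-164.   -164.25 -104.25 -104.25 -164.5 ] [-115.5 -115.5 -115.  -115.5 -115.5] travel 48.50000000000003 [ 48.5   48.75 -10.75 -11.25  49.  ]
```

```bash
python3 -m crank '[[[0.0015,0,0],[0,0,0],0.038],[[0,0,0],[0,0,0],0.038],[[0,0,0],[0,0,0],0.038]]'
python3 st.py; python3 - <<'E'
from h import *
for n in("side",):
    p,d=shot(n,n+"9")
E
python3 trav.py side9
```

```text
t: 8.72
eef_pos: [0.5486, 0.086, 0.0384]
tool_rot: [0.001, 0.735, 0.678, 0.001]
contact_force: [2.1, -2.4, 10.0]
gripper_width: 0.445
t 8.72 s,x,z mm -68.28 3.79 38.37 turn left [ 0.15  0.06 -0.11]
F along A,B,z 2.2 2.3 10.0 w 0.445
tool x dir [ 0.08   0.997 -0.001]
[-164.   -164.25 -104.25 -104.25 -164.5 ] [-116.5  -116.75 -117.   -116.5  -116.75] travel 47.50000000000003 [ 47.5   47.5  -12.75 -12.25  47.75]
```

```bash
python3 -m crank '[[[0,0,-0.001],[0,0,0],0.0365],[[0,0,-0.001],[0,0,0],0.035],[[0,0,0],[0,0,0],0.0335],[[0,0,0],[0,0,0],0.032],[[0,0,0],[0,0,0],0.03],[[0,0,0],[0,0,0],0.03]]'
python3 st.py; python3 - <<'E'
from h import *
for n in("side",):
    p,d=shot(n,n+"10")
    c=p[240:380,260:420]
    cv2.imwrite(f"pics/{n}10z.png",cv2.resize(c,None,fx=4,fy=4,interpolation=cv2.INTER_CUBIC)[:,:,::-1])
E
python3 trav.py side10
```

```text
t: 9.52
eef_pos: [0.5461, 0.0865, 0.0393]
tool_rot: [-0.001, 0.735, 0.678, -0.001]
contact_force: [-2.2, -3.2, 9.0]
gripper_width: 0.376
t 9.53 s,x,z mm -68.6 1.25 39.33 turn left [-0.14  0.07 -0.11]
F along A,B,z 3.3 -2.0 9.0 w 0.376
tool x dir [ 0.08   0.997 -0.001]
[-164.   -164.25 -104.25 -104.25 -164.5 ] [-116.75 -117.   -117.25 -117.   -117.  ] travel 47.25000000000003 [ 47.25  47.25 -13.   -12.75  47.5 ]
```

View pics/side10z.png

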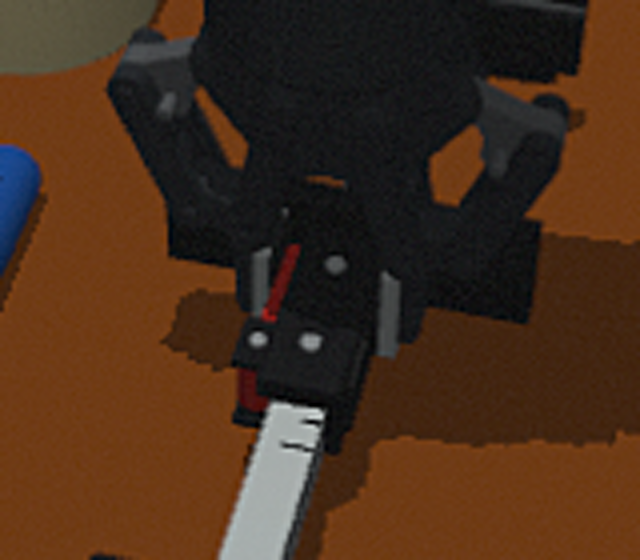

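```bash
python3 -m crank '[[[-0.0015,0,0],[0,0,0],0.03],[[-0.0015,0,0],[0,0,0],0.03],[[-0.001,0,0],[0,0,0],0.03],[[0,0,0],[0,0,0],0.03],[[0,0,0],[0,0,0],0.03]]' 70
python3 st.py; python3 - <<'E'
from h import *
for n in("side",):
    p,d=shot(n,n+"11")
E
python3 trav.py side11
```

```text
t: 10.2
eef_pos: [0.5458, 0.0862, 0.0394]
tool_rot: [-0.002, 0.734, 0.679, 0.0]
contact_force: [-2.4, 5.4, 9.3]
gripper_width: 0.368
t 10.2 s,x,z mm -68.27 1.04 39.45 turn left [-0.16 -0.15  0.01]
F along A,B,z -5.2 -2.8 9.3 w 0.368
tool x dir [0.078 0.997 0.003]
[-164.   -164.25 -104.25 -104.25 -164.5 ] [-116.5  -116.75 -117.25 -116.5  -116.75] travel 47.50000000000003 [ 47.5   47.5  -13.   -12.25  47.75]
```

```bash
python3 -m crank '[[[-0.002,0,0],[0,0,0],0.03],[[-0.002,0,0],[0,0,0],0.03],[[0,0,0],[0,0,0],0.03],[[0,0,0],[0,0,0],0.03]]'
python3 st.py; python3 - <<'E'
from h import *
for n in("side",):
    p,d=shot(n,n+"12")
E
python3 trav.py side12
```

```text
t: 10.75
eef_pos: [0.5459, 0.086, 0.0395]
tool_rot: [-0.003, 0.733, 0.68, 0.002]
contact_force: [-2.6, 13.8, 7.8]
gripper_width: 0.366
t 10.75 s,x,z mm -68.1 1.07 39.49 turn left [-0.14 -0.37  0.15]
F along A,B,z -13.6 -3.6 7.8 w 0.366
tool x dir [0.075 0.997 0.006]
[-164.   -164.25 -104.25 -104.25 -164.5 ] [-116.5 -116.5 -117.  -116.5 -116.5] travel 47.50000000000003 [ 47.5   47.75 -12.75 -12.25  48.  ]
```

```bash
python3 - <<'E'
from h import *
p=np.load("top0.npz")["p"]
ss=np.arange(-.105,-.03,.0001)
for off in (.005,.003,0.001,-.001):
    q=prof("top",p,C,A,off,ss);g=q[:,1]
    def cross(v,lo,hi,lev,a,b):
        i=np.where((ss[:-1]>a)&(ss[:-1]<b)&((v[:-1]-lev)*(v[1:]-lev)<=0))[0];return (ss[i]*1e3).round(1)
    black=g[(ss>-.0985)&(ss<-.096)].mean();white=g[(ss>-.092)&(ss<-.088)].mean()
    w2=g[(ss>-.052)&(ss<-.049)].mean();red=g[(ss>-.043)&(ss<-.040)].min()
    print(off,round(black),round(white),round(w2),round(red),cross(g,0,0,(black+white)/2,-.0975,-.0905),cross(g,0,0,(w2+red)/2,-.049,-.042),cross(g,0,0,(w2+red)/2,-.042,-.034))
for n in("side0","side4","side9","side10","side11","side12"):
    p=np.load(n+".npz")["p"];s2=np.arange(-.185,-.1,.0001);r=[]
    for off in(-.003,-.001,.001,.003):
        g=prof("side",p,C,A,off,s2)[:,1]
        c=-.1643 if n=="side0" else -.1168
        w=np.median(g[(s2>c-.006)&(s2<c-.003)]);b=np.median(g[(s2>c+.002)&(s2<c+.004)])
        i=np.where((s2[:-1]>c-.003)&(s2[:-1]<c+.003)&(g[:-1]>(w+b)/2)&(g[1:]<=(w+b)/2))[0]
        r.append((round(w),round(b),(s2[i]*1e3).round(1)))
    print(n,r)
E
```

```text
0.005 33 215 219 32 [-93.6] [-45.] [-37.9]
0.003 32 214 219 32 [-93.7] [-45.3] [-38.1]
0.001 28 213 219 30 [-93.6] [-45.2] [-38.]
-0.001 26 211 219 30 [-94.] [-45.4] [-37.9]
side0 [(152, 14, array([-164.4])), (151, 16, array([-164.7])), (152, 15, array([-164.2])), (152, 13, array([-164.5]))]
side4 [(172, 14, array([-116.9])), (175, 13, array([-117.1])), (174, 11, array([-116.8])), (175, 14, array([-117.]))]
side9 [(170, 14, array([-116.9])), (175, 14, array([-117.2])), (173, 12, array([-116.8])), (174, 14, array([-117.]))]
side10 [(170, 12, array([-117.1])), (175, 15, array([-117.3])), (174, 13, array([-117.1])), (174, 14, array([-117.1]))]
side11 [(171, 13, array([-116.9])), (175, 14, array([-117.2])), (173, 12, array([-116.9])), (173, 16, array([-117.]))]
side12 [(170, 8, array([-116.6])), (174, 11, array([-117.2])), (173, 10, array([-116.8])), (173, 10, array([-116.7]))]
```

```bash
python3 -m crank '[[[-0.0015,0,0],[0,0,0],0.03],[[-0.0015,0,0],[0,0,0],0.03],[[-0.001,0,0],[0,0,0],0.03],[[0,0,0],[0,0,0],0.03],[[0,0,0],[0,0,0],0.03]]'
python3 st.py; python3 - <<'E'
from h import *
for n in("side",):
    p,d=shot(n,n+"13")
E
python3 trav.py side13
```

```text
t: 11.42
eef_pos: [0.5456, 0.0839, 0.0395]
tool_rot: [-0.004, 0.733, 0.68, 0.002]
contact_force: [-2.6, 18.1, 7.8]
gripper_width: 0.366
t 11.43 s,x,z mm -66.01 1.02 39.49 turn left [-0.14 -0.47  0.22]
F along A,B,z -17.8 -4.0 7.8 w 0.366
tool x dir [0.074 0.997 0.008]
[-164.   -164.25 -104.25 -104.25 -164.5 ] [-114.5  -115.   -114.25 -114.5  -114.25] travel 49.25000000000004 [ 49.5   49.25 -10.   -10.25  50.25]
```

```bash
python3 -m crank '[[[0.002,0,0],[0,0,0],0.03],[[0.002,0,0],[0,0,0],0.03],[[0.002,0,0],[0,0,0],0.03],[[0.002,0,0],[0,0,0],0.03],[[0,0,0],[0,0,0],0.03],[[0,0,0],[0,0,0],0.03]]'
python3 st.py; python3 - <<'E'
from h import *
for n in("side",):
    p,d=shot(n,n+"14")
E
python3 trav.py side14
```

```text
t: 12.22
eef_pos: [0.5457, 0.0843, 0.0395]
tool_rot: [-0.001, 0.734, 0.679, -0.001]
contact_force: [-3.6, 1.2, 10.6]
gripper_width: 0.366
t 12.22 s,x,z mm -66.42 1.03 39.46 turn left [-0.16 -0.04 -0.06]
F along A,B,z -1.0 -3.6 10.6 w 0.366
tool x dir [0.079 0.997 0.001]
[-164.   -164.25 -104.25 -104.25 -164.5 ] [-115.   -115.   -114.75 -115.   -115.  ] travel 49.00000000000004 [ 49.    49.25 -10.5  -10.75  49.5 ]
```

```bash
python3 -m crank '[[[0.001,0,0],[0,0,0],0.03],[[0.001,0,0],[0,0,0],0.03],[[0,0,0],[0,0,0],0.03]]' >/dev/null
python3 st.py
python3 -m crank '[[[0.001,0,0],[0,0,0],0.03],[[0,0,0],[0,0,0],0.03]]' >/dev/null
python3 st.py
```

```text
t 12.65 s,x,z mm -66.5 0.99 39.44 turn left [-0.17  0.07 -0.12]
F along A,B,z 5.0 -3.1 12.1 w 0.366
tool x dir [ 0.08   0.997 -0.001]
t 12.9 s,x,z mm -66.56 1.0 39.44 turn left [-0.18  0.12 -0.16]
F along A,B,z 6.5 -3.0 12.9 w 0.365
tool x dir [ 0.081  0.997 -0.002]
```

```bash
python3 -m crank '[[[0.001,0,0],[0,0,0],0.03],[[0,0,0],[0,0,0],0.03]]' >/dev/null
python3 st.py|head -2
python3 -m crank '[[[0.0005,0,0],[0,0,0],0.03],[[0,0,0],[0,0,0],0.03]]' >/dev/null
python3 st.py|head -2
```

```text
t 13.15 s,x,z mm -67.53 1.04 39.47 turn left [-0.18  0.12 -0.17]
F along A,B,z 5.8 -3.2 9.5 w 0.365
t 13.4 s,x,z mm -69.02 1.01 39.39 turn left [-0.17  0.06 -0.13]
F along A,B,z 3.2 -4.3 17.4 w 0.367
```

```bash
python3 -m crank '[[[-0.002,0,0],[0,0,0],0.03],[[-0.002,0,0],[0,0,0],0.03],[[-0.002,0,0],[0,0,0],0.03],[[-0.001,0,0],[0,0,0],0.03],[[0,0,0],[0,0,0],0.03]]' >/dev/null
python3 st.py|head -2
python3 -m crank '[[[-0.001,0,0],[0,0,0],0.03],[[0,0,0],[0,0,0],0.03]]' >/dev/null
python3 st.py|head -2
```

```text
t 14.03 s,x,z mm -68.27 1.04 39.52 turn left [-0.14 -0.3   0.09]
F along A,B,z -9.3 -3.0 9.1 w 0.367
t 14.28 s,x,z mm -68.19 1.03 39.54 turn left [-0.14 -0.35  0.13]
F along A,B,z -12.9 -4.5 8.5 w 0.367
```

```bash
python3 -m crank '[[[-0.001,0,0],[0,0,0],0.03],[[0,0,0],[0,0,0],0.03]]' >/dev/null
python3 st.py|head -2
python3 -m crank '[[[-0.0005,0,0],[0,0,0],0.03],[[0,0,0],[0,0,0],0.03]]' >/dev/null
python3 st.py|head -2; python3 - <<'E'
from h import *
shot("side","side15")
E
python3 trav.py side15
```

```text
t 14.53 s,x,z mm -67.67 1.02 39.51 turn left [-0.14 -0.37  0.14]
F along A,B,z -12.9 -3.5 8.6 w 0.369
t 14.78 s,x,z mm -67.64 1.07 39.54 turn left [-0.13 -0.4   0.16]
F along A,B,z -15.9 -3.7 8.5 w 0.364
[-164.   -164.25 -104.25 -104.25 -164.5 ] [-116.  -116.5 -115.5 -115.5 -116. ] travel 47.75000000000003 [ 48.    47.75 -11.25 -11.25  48.5 ]
```

```bash
python3 -m crank '[[[-0.0005,0,0],[0,0,0],0.03],[[0,0,0],[0,0,0],0.03]]' >/dev/null
python3 st.py|head -2
python3 -m crank '[[[0.0015,0,0],[0,0,0],0.03],[[0.0015,0,0],[0,0,0],0.03],[[0.0015,0,0],[0,0,0],0.03],[[0,0,0],[0,0,0],0.03],[[0,0,0],[0,0,0],0.03]]' >/dev/null
python3 st.py|head -2; python3 - <<'E'
from h import *
for n in("side","top"):
    p,d=shot(n,n+"16")
    c=p[240:380,260:420]if n=="side" else p[210:340,180:340]
    cv2.imwrite(f"pics/{n}16z.png",cv2.resize(c,None,fx=4,fy=4,interpolation=cv2.INTER_CUBIC)[:,:,::-1])
E
python3 trav.py side16
```

```text
t 15.07 s,x,z mm -67.08 1.05 39.52 turn left [-0.14 -0.39  0.16]
F along A,B,z -13.5 -3.8 9.4 w 0.365
t 15.7 s,x,z mm -67.28 1.04 39.51 turn left [-0.15 -0.15  0.01]
F along A,B,z -4.1 -3.4 10.1 w 0.364
[-164.   -164.25 -104.25 -104.25 -164.5 ] [-115.5  -115.75 -115.25 -115.5  -115.75] travel 48.50000000000003 [ 48.5   48.5  -11.   -11.25  48.75]
```

View pics/side16z.png

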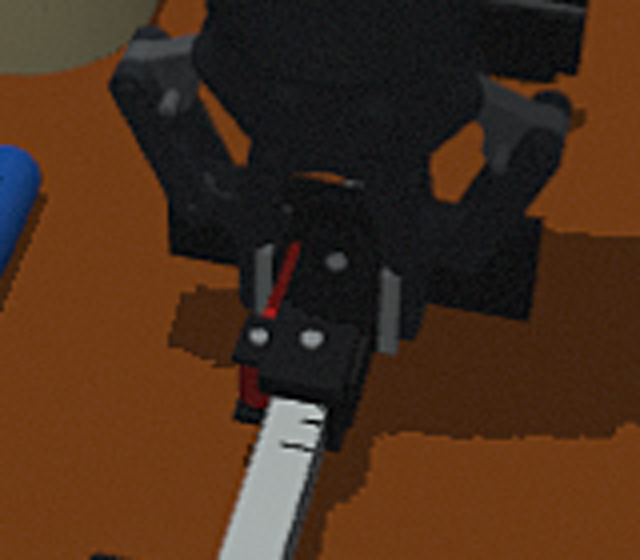

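View pics/top16z.png

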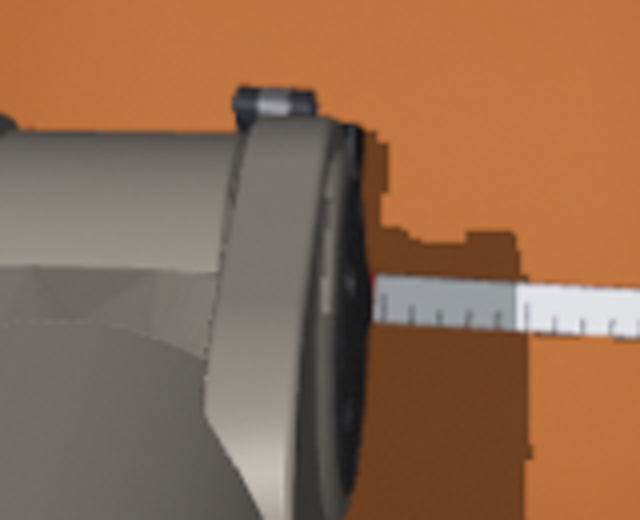

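```bash
python3 st.py; python3 - <<'E'
from station import bot
print(bot.hand_in())
E
```

```text
t 15.8 s,x,z mm -67.28 1.01 39.49 turn left [-0.16 -0.15  0.01]
F along A,B,z -3.6 -4.0 9.6 w 0.366
tool x dir [0.078 0.997 0.003]
the job is handed in; nothing more can be done
None
```

I pushed the jaw to the mark, squeezed the red lever shut, and handed in at about 15.8 s still gripping lever and block at 70 N. The arm was steady at hand-in, with about 4 N of forward push.

- **Position:** the jaw had travelled about 48.5–48.7 mm (side camera). The top camera's starting picture put the mark 48.4 mm away (plausible range 48.1–48.5), so the face should be within about 0.5 mm of the edge.
- **Not seen directly:** the gripper hid the mark from the top camera at the end, so that position rests on measured travel and the tool position. Rougher estimates from the side camera's starting picture gave the needed travel as 47.7 and 50.2 mm. I trusted the top camera.
- **Lever:** it looks flush along the block. The opening settled at about 31 mm, less than the nominal 34 mm. I put the difference down to the pads giving under grip.
- **Adjustment after shutting:** when the lever first shut, the jaw stood about 1 mm short. I slid the clamped jaw forward under up to about 18 N, overshot by about 1 mm, and pulled it back too far. A second gentle push brought it to the mark, and I then eased the push off. The lever stayed gripped throughout.
- **Other objects:** the arm's path stayed clear of the tape roll, circuit board and screwdriver. I did not measure their positions again at the end.

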